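# Take the blue-handled roller off its peg and stand it in the mixing tub

## Task

In this laminating shop, take the blue-handled roller off the bench pegboard: lift it a little so that its slotted end clears the peg's upturned tip, and slide it off. Then lower it, roller end down, into the open white mixing tub and let go only when it is all but standing on the tub's floor; do not drop it in. Leave the grey-handled roller hanging where it is.

Things in the scene. Friction and masses are not known exactly. Their poses are not given: they have to be found in the camera images.
- blue_roller_center (a point): Blue-handled roller, 152 mm long, hung upright; its centre, half-way up. z up, x along the peg, y across. Head: loop 36 wide (y), 12 thick (x), top at z +76; slot 18 wide, 32 high, through along x, centred at z +50, its top edge on the peg. Pinch the head across y at slot height: fingers straddle the peg. Handle 28 wide; at the foot a roller 70 long (y), 22 thick, bottom at z -76. 0.16 kg.
- pegboard: Fixed brown pegboard, 362 mm wide, 225 high. Origin on the bench under its front face's middle; x out of that face, away from the robot. Three level 6 mm pegs along x at y -110, 0, 110, axes 200 up, end at x 86 in a tip turned up 10 above the bar; tools hang at x 40-58 in any order (blue, grey, yellow spreader 72 wide). Lift 10 to 26 (best 18) to slide off; free past x 95.
- tub_floor (a point): Fixed open round white mixing tub on the bench, left or right of the pegboard (a closed orange pail, 98 high, 140 across, on the other side). This point: centre of the inner floor, 5 mm above the bench; z up. Rim 85 mm above it; inside 120 mm across at the floor, 132 at the rim; 140 outside.
- grey_roller_center (a point): The other roller, same shape and size (mm) as the blue one but with a grey handle; its centre, same axes. It must stay hanging where it is.
Not all that is in view belongs to the job. What is shaped like the part that bears blue_roller_center but yellow is not meant. Leave any red look-alike of the part that bears tub_floor alone.

How it is judged:
By the outcome, as a careful person would: the job done as asked, in the order asked, and still so for the second after the job is handed in, with the robot touching nothing.
It also fails if it takes over 45 s, if anything falls off the work surface, if the arm or the gripper's body presses on something with over 40 N, if the wrist force passes 120 N, or if a joint passes its speed limit or range.

## Robot

A 6-joint arm with a two-finger parallel gripper is mounted at the origin on the work surface. World frame = base frame: x ahead of the robot, y to its left, z up, the work surface at z = 0. Lengths are in m, angles in rad, forces in N, time in s.
With the tool pointing down it reaches from about 0.25 to 0.775 m from the base axis. Payload 4 kg.
Tool frame: the origin (TCP) lies at the very end of the fingers, on their centre line; the grasp point (between the pads) lies 19 mm behind it; z points along the fingers, y is the line along which they close (so a half turn about z gives the same grasp; the last joint's range is limited). The gripper opens to 94 mm and grips with 3 to 60 N. Pads are 16 mm wide; open, the fingers measure 119 mm over their backs; the gripper's body (75 mm by 177 mm) begins 78 mm behind the grasp point.
Start: joints at [1.199, 0.087, 1.371, -0, 1.684, -0.103], TCP at [0.146, 0.53, 0.206] pointing down, gripper open.
Joint ranges: [-3.1, 3.1], [-0.76, 2.03], [0.27, 2.55], [-1.08, 4.22], [0.17, 2.65], [-2.57, 2.57]. Speed limits (rad/s): [2.79, 2.79, 3.14, 3.14, 3.14, 3.14].

## Interface

Orientations are given as [roll, pitch, yaw] about the fixed x, y, z axes, in that order (R = Rz(yaw) Ry(pitch) Rx(roll)).
In Python, from bench import robot gives the robot as it stands. The module is installed in compiled form; this text tells all that it offers.
- The arm moves only by the tool move_arm, never from a script. Its argument "deltas" is one flat list of numbers, 7 for each row, row after row: the turn, a rotation vector about the tool's x, y, z in rad, then the shift along the tool's x, y, z in cm, then the closure, from -1 (fully open) to 1 (shut). A call has 1 to 8 rows; each row is the pose to reach, as a shift and turn from the pose commanded when the call began, along the tool's axes at that moment; what a row does not reach only later rows make up. A row lasts 1/10 s, in which the tool goes at most 50 mm and 8.59 degrees, less where a joint would pass 70% of its speed; a pose out of reach is approached as far as the arm can. A call with a gripper value outside its range is refused whole. The fingers move at their own pace and stop on an object; the grip force is fixed at half the most. Time passes only in rows, so rows that repeat a pose let the fingers close. It gives the time, the measured TCP pose, the force, the opening and the grip force at its end, in the units of the state.
- robot.get_obs(): the state, without advancing time (a new reading comes with each control period).
- robot.snapshot(name): name is "scene" or "top"; returns a dict with "image" (420x560x3 uint8, red, green, blue), "depth" (420x560 float32, m along the optical axis (not along the pixel's ray), 0 where there is no reading), "fov_y" (degrees; the focal length in pixels is half the picture's height over the tangent of half this angle, whatever the lens; pixels are square), "cx", "cy" (the principal point, pixels), "origin" and "orientation" of the camera in the world. Camera axes: x right, y up, looking along -z (the intrinsics and any distortion apply to the point x, -y, -z); pixel columns grow to the right and rows downward; lengths in m; the calibration is good to about 2 mm. A picture is of the moment at which its call begins.
- robot.close_job(): hands the job in; it is judged then, once.
The state is a dict: "time": time; "joint_positions": joint angles; "qvel": joint speeds; "joint_torque": joint torques, N m; "tool_pos": TCP position; "ee_rot": TCP orientation; "wrist_force": force on the tool from outside, world axes, zero at the start; "wrist_torque": the same for the moment, N m; "width": finger opening in m; "finger_force": force on a finger pad.
Only numpy, scipy, OpenCV 4.12 (cv2) and the standard library are available. Lean on these libraries where they do the work, as an engineer would, in place of code of your own. Each camera call takes 0.05 s, during which the arm holds its last target. There are 200 camera calls.

## Working session

There is one attempt and no reset: what is moved stays moved. The work goes in short steps, Python scripts to look and compute and a tool call to move; the robot and the scene stay as the last step left them, time stands still between calls to the robot, and variables do not carry over. Pictures are saved under pics/ and viewed, at most 10 in all, crops included, and the job is handed in when it is done.

Besides the shell and the picture viewer there is one more tool, called after ">>>" in YAML: its name, and indented under it one key for each argument. move_arm: Moves the arm, as the interface text tells. Its arguments: {"type":"object","properties":{"deltas":{"type":"array","items":{"type":"number"}}},"required":["deltas"]}

```bash
mkdir -p pics
cat > h.py <<'E'
import numpy as np, cv2
from bench import robot
from scipy.spatial.transform import Rotation as R
def snap(n):
    s=robot.snapshot(n); np.savez(n+'.npz',**s)
    return s
def load(n): return dict(np.load(n+'.npz'))
def Rc(s):
    o=np.array(s['orientation'],float)
    return o if o.shape==(3,3) else (R.from_quat(o) if o.size==4 else R.from_euler('xyz',o)).as_matrix()
def pt(s,u,v,d=None):
    f=210/np.tan(np.radians(float(s['fov_y']))/2)
    d=s['depth'][int(v),int(u)] if d is None else d
    p=np.stack([(np.asarray(u)-s['cx'])/f*d,-(np.asarray(v)-s['cy'])/f*d,-d*np.ones_like(d)],-1)
    return p@Rc(s).T+s['origin']
def cloud(s):
    v,u=np.mgrid[:420,:560]; return pt(s,u,v,s['depth'])
E
python3 - <<'E'
from h import *
for n in('scene','top'):
    s=snap(n); cv2.imwrite(f'pics/{n}0.png',s['image'][:,:,::-1])
    print(n,{k:s[k] for k in s if k not in('image','depth')})
print(robot.get_obs())
E
```

```text
scene {'fov_y': 51.511005168409284, 'cx': 272.71549840359603, 'cy': 206.40269119017861, 'origin': array([1.20525019, 0.05613863, 0.94270507]), 'orientation': array([ 0.68534575, -0.00485937,  1.55870815])}
top {'fov_y': 51.91961263981721, 'cx': 283.77682030722633, 'cy': 208.27828573494799, 'origin': array([0.28670617, 0.0793984 , 1.38404213]), 'orientation': array([ 0.18137352,  0.01574133, -1.54715396])}
{'time': 0.1, 'joint_positions': array([ 1.19889239e+00,  8.78391430e-02,  1.37207342e+00, -2.83810395e-05,
        1.68363007e+00, -1.03100520e-01]), 'qvel': array([ 1.44220910e-03, -1.80380578e-03, -3.02794737e-03, -5.21084493e-04,
       -1.18598688e-03, -9.15659843e-05]), 'joint_torque': array([ 1.68410847e-03, -3.41255021e+01, -3.03301227e+01,  7.19281984e-02,
        3.04826349e-02, -1.12386356e-04]), 'tool_pos': array([0.14589984, 0.52977763, 0.20445924]), 'ee_rot': array([-3.13965012e+00, -1.72631469e-04,  2.87278590e+00]), 'wrist_force': array([ 0.16156432, -0.59022509, -0.54634839]), 'wrist_torque': array([0.03020854, 0.00846033, 0.02499231]), 'finger_force': 0.0, 'width': 0.0941698208950043}
```

View pics/scene0.png

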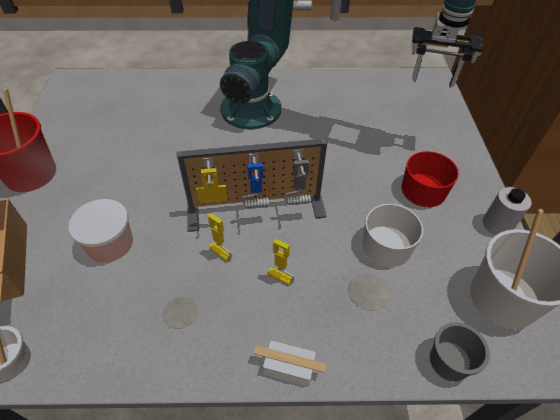

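View pics/top0.png

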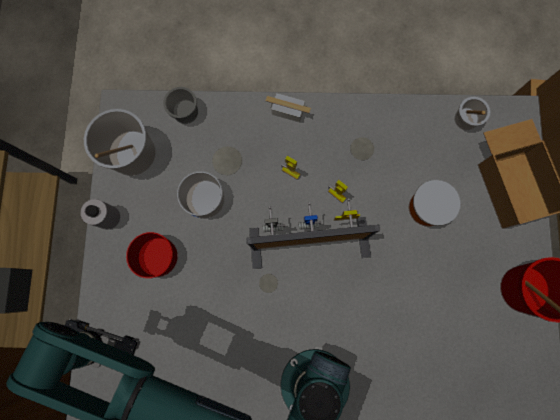

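The scene shows the pegboard with the yellow spreader (209,185), blue roller (256,178) and grey roller (300,175). The white tub is at (391,235), with the orange pail at (102,230).

Could be mistaken:
- **For the blue roller:** the grey roller (300,175), the yellow rollers on the bench (217,235) and (281,262), and the spreader (209,185). I choose (256,178).
- **For the tub:** the red tub (429,180), the big white bucket with a stick (518,280) and the dark pot (459,352). I choose (391,235).

Run:
```python
from h import *
s=load('scene'); t=load('top')
c=s['image'][130:230,170:340,::-1]; d=t['image'][160:260,160:390,::-1]
cv2.imwrite('pics/c1.png',cv2.resize(c,None,fx=4.5,fy=4.5,interpolation=3)); cv2.imwrite('pics/c2.png',cv2.resize(d,None,fx=3.4,fy=3.4,interpolation=3))
for n,m in(('scene',s),('top',t)):
    P=cloud(m); I=m['image'].astype(int)
    ok=m['depth']>0
    b=ok&(I[...,2]>1.6*I[...,0])&(I[...,2]>1.6*I[...,1])&(I[...,2]>70)&(P[...,2]>.02)&(P[...,2]<.3)
    v,u=np.nonzero(b); print(n,'blue',b.sum(),u.mean(),v.mean(),np.percentile(P[b],[2,25,50,75,98],axis=0).round(4).tolist())
    # table check
    z=P[ok&(abs(P[...,2])<.02)]; print('table z',np.median(z[:,2]), 'by y',[np.median(z[(z[:,1]>a)&(z[:,1]<a+.2),2]).round(4) for a in(-.4,-.2,0,.2,.4)])
for n,m,us in(('scene',s,[(391,240)]),('top',t,[(201,197)])):
    P=cloud(m)
    for u,v in us:
        c=pt(m,u,v); print(n,'tub px',c)
        near=(np.hypot(P[...,0]-c[0],P[...,1]-c[1])<.11)&(m['depth']>0)
        r=near&(P[...,2]>.083)&(P[...,2]<.097); q=P[r][:,:2]
        A=np.c_[2*q,np.ones(len(q))]; x=np.linalg.lstsq(A,(q**2).sum(1),rcond=None)[0]
        print('rim',r.sum(),x[:2],np.sqrt(x[2]+x[:2]@x[:2]),np.median(P[r][:,2]))
    # board top edge
    r=(m['depth']>0)&(P[...,2]>.216)&(P[...,2]<.235)&(abs(P[...,1])<.35)&(P[...,0]>.2)&(P[...,0]<.5); q=P[r]
    print('board top',r.sum(),q.mean(0),q.min(0),q.max(0))
    if len(q)>5: 
        w=np.linalg.eigh(np.cov(q[:,:2].T)); print(w[1][:,1])
```

```text
scene blue 305 255.3704918032787 177.08524590163935 [[0.4755, 0.0102, 0.1225], [0.4833, 0.0177, 0.1466], [0.4855, 0.0267, 0.1711], [0.4869, 0.036, 0.2055], [0.489, 0.043, 0.2131]]
table z -0.0014046963070805107 by y [np.float64(-0.0018), np.float64(-0.0014), np.float64(-0.0013), np.float64(-0.0012), np.float64(-0.0009)]
top blue 54 310.0740740740741 217.57407407407408 [[0.4711, 0.0137, 0.1688], [0.4748, 0.022, 0.2096], [0.4775, 0.0303, 0.2117], [0.4804, 0.038, 0.2141], [0.4841, 0.0465, 0.2174]]
table z -0.0004440711998966451 by y [np.float64(-0.0008), np.float64(-0.0005), np.float64(-0.0004), np.float64(-0.0004), np.float64(-0.0)]
scene tub px [0.55420974 0.37909043 0.0038322 ]
rim 376 [0.57018696 0.36384933] 0.06751614099993318 0.08771264569416115
board top 1042 [0.43530841 0.01611809 0.22227122] [ 0.40371769 -0.15879908  0.21603683] [0.4643482  0.19917479 0.2278506 ]
[-0.11942686  0.992843  ]
top tub px [ 0.5721348   0.38039024 -0.00057436]
rim 226 [0.56561558 0.3675232 ] 0.06741842252466447 0.08884229289477086
board top 916 [0.4297287  0.02353278 0.22386614] [ 0.39908326 -0.15630606  0.21628697] [0.49687587 0.20297374 0.23110885]
[-0.12114792  0.99263447]
```

View pics/c1.png

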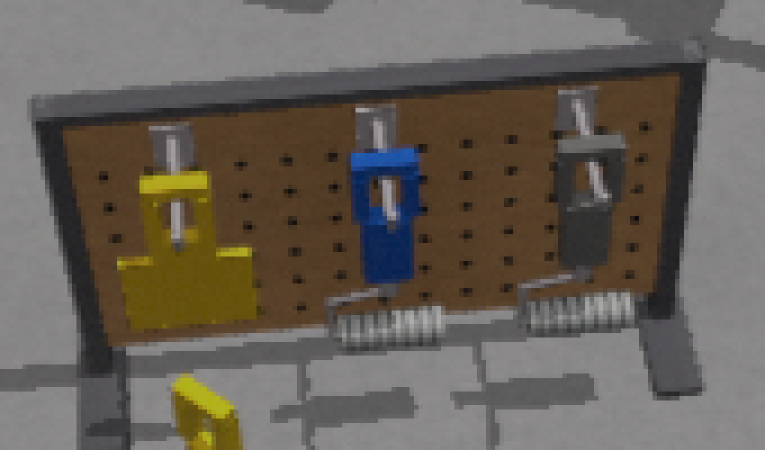

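View pics/c2.png

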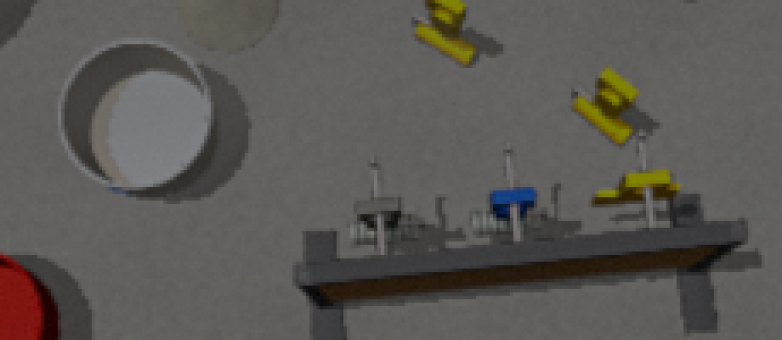

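The crops confirm it: the blue roller (crop 1, 385,215) is on the middle peg, with the grey one on the right peg (590,200) and the spreader on the left. The open white tub is at (135,115) in crop 2. Next I'll work out the approach.

```bash
cat >> h.py <<'E'
def goal(p,yaw):
    o=robot.get_obs(); C=R.from_euler('xyz',o['ee_rot']); G=R.from_euler('xyz',[np.pi,0,yaw])
    print('t',o['time'],'pos',o['tool_pos'].round(4),'rot',(C.inv()*G).as_rotvec().round(4),'shift cm',(C.inv().apply(np.array(p)-o['tool_pos'])*100).round(2))
E
python3 -c "
from h import *
goal([.479,.0285,.31],3.262)"
```

```text
t 0.1 pos [0.1459 0.5298 0.2045] rot [-0.0019 -0.0005 -0.3892] shift cm [-45.42 -39.5  -10.49]
```

>>> move_arm:
  deltas: [0,0,0,0,0,-3,-1,0,0,0,0,0,-7,-1,0,0,-0.05,-2,-1.8,-10.5,-1,0,0,-0.1,-5,-4.4,-10.5,-1,0,0,-0.15,-8.2,-7.2,-10.5,-1,0,0,-0.2,-11.5,-10,-10.5,-1,0,0,-0.25,-15,-13,-10.5,-1,0,0,-0.3,-18,-15.6,-10.5,-1]

```text
time: 0.9
tool_pos: [0.2788, 0.3302, 0.3101]
ee_rot: [-3.141, -0.0, -3.108]
wrist_force: [0.6, -0.5, 0.5]
width: 0.0943
finger_force: 0.0
```

```bash
python3 -c "
from h import *
goal([.479,.0285,.31],3.262)"
```

```text
t 0.9 pos [0.2788 0.3302 0.3101] rot [-0.0005 -0.0001 -0.0873] shift cm [-1.901e+01 -3.081e+01  2.000e-02]
```

>>> move_arm:
  deltas: [0,0,-0.02,-2.5,-4,0,-1,0,0,-0.04,-5,-8,0,-1,0,0,-0.06,-7.5,-12,0,-1,0,0,-0.08,-10,-16,0,-1,0,0,-0.087,-12.5,-20,0,-1,0,0,-0.087,-15,-24,0,-1,0,0,-0.087,-17,-28,0,-1,0,0,-0.087,-17,-28,0,-1]

```text
time: 1.7
tool_pos: [0.4583, 0.0532, 0.3087]
ee_rot: [-3.14, -0.003, -3.031]
wrist_force: [-0.0, 0.5, 0.3]
width: 0.0942
finger_force: 0.0
```

```bash
python3 -c "
from h import *
goal([.479,.0285,.31],3.262)"
```

```text
t 1.7 pos [0.4583 0.0532 0.3087] rot [-0.0013 -0.003  -0.0099] shift cm [-1.79 -2.68 -0.13]
```

>>> move_arm:
  deltas: [0,0,-0.005,-1,-1.3,0,-1,0,0,-0.01,-1.8,-2.6,0,-1,0,0,-0.01,-1.8,-2.6,0,-1,0,0,-0.01,-1.8,-2.6,0,-1]

```text
time: 2.1
tool_pos: [0.4775, 0.0344, 0.3102]
ee_rot: [3.141, -0.001, -3.013]
wrist_force: [0.2, -0.1, 0.2]
width: 0.0942
finger_force: 0.0
```

Run:
```python
from h import *
goal([.479,.0285,.168],3.262)
for n in('scene','top'):
    s=snap(n)
    P=cloud(s)
s=load('scene');t=load('top')
a=cv2.resize(s['image'][90:230,200:330,::-1],None,fx=3,fy=3); b=cv2.resize(t['image'][140:280,220:390,::-1],None,fx=3,fy=3)
cv2.imwrite('pics/d.png',np.hstack([a,b])[:600,:900][:, :800])
```

```text
t 2.1 pos [0.4775 0.0344 0.3102] rot [ 0.0007 -0.0008  0.0082] shift cm [-0.09 -0.61 14.22]
```

View pics/d.png

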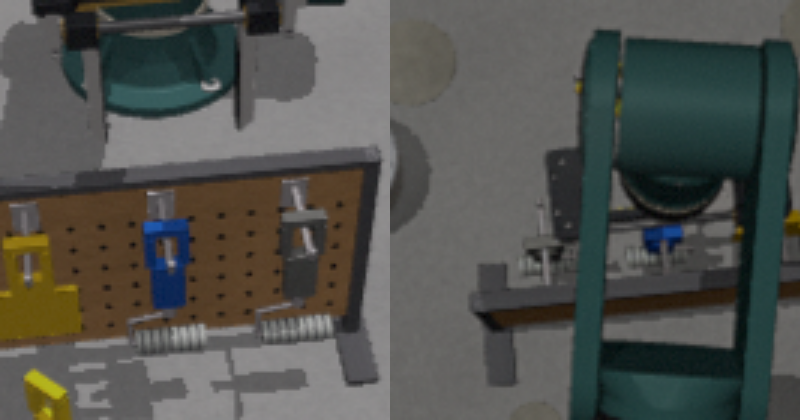

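The gripper hangs above the blue head, with its fingers at scene pixels (230,135) and (281,130), either side of it. I'm descending to just above the head first.

>>> move_arm:
  deltas: [0,0,0.008,-0.1,-0.6,0,-1,0,0,0.008,-0.1,-0.6,2.5,-1,0,0,0.008,-0.1,-0.6,5,-1,0,0,0.008,-0.1,-0.6,7.5,-1,0,0,0.008,-0.1,-0.6,8.2,-1,0,0,0.008,-0.1,-0.6,8.2,-1,0,0,0.008,-0.1,-0.6,8.2,-1]

```text
time: 2.9
tool_pos: [0.48, 0.028, 0.2299]
ee_rot: [-3.141, 0.002, -3.021]
wrist_force: [-0.1, 0.4, 0.2]
width: 0.0941
finger_force: 0.0
```

Run:
```python
from h import *
goal([.479,.0285,.168],3.262)
s=snap('scene')
P=cloud(s); o=robot.get_obs(); p=o['tool_pos']
# finger tips in the scene cloud, tool frame
Q=R.from_euler('xyz',o['ee_rot']).inv().apply((P-p).reshape(-1,3)).reshape(P.shape)
m=(s['depth']>0)&(abs(Q[...,0])<.02)&(Q[...,2]>-.04)&(Q[...,2]<0.003)&(abs(Q[...,1])<.075)
for k in(-1,1):
    q=Q[m&(k*Q[...,1]>0.03)]; print(k,len(q),np.percentile(q,[3,50,97],axis=0).round(4).tolist())
I=s['image'].astype(int)
b=(s['depth']>0)&(I[...,2]>1.6*I[...,0])&(I[...,2]>1.6*I[...,1])&(I[...,2]>70)&(P[...,2]>.165)&(P[...,2]<.3)
print('head in tool frame',np.percentile(Q[b],[2,50,98],axis=0).round(4).tolist())
```

```text
t 2.9 pos [0.48   0.028  0.2299] rot [-0.0003  0.0021 -0.0001] shift cm [0.11 0.07 6.19]
-1 66 [[-0.0122, -0.0601, -0.0389], [-0.0087, -0.0542, -0.0212], [-0.0067, -0.049, -0.0025]]
1 75 [[-0.0116, 0.0453, -0.0387], [-0.0093, 0.0496, -0.0219], [-0.0027, 0.0563, -0.002]]
head in tool frame [[-0.0069, -0.0189, 0.0173], [-0.0039, -0.0038, 0.0306], [0.0063, 0.0148, 0.0638]]
```

>>> move_arm:
  deltas: [0,0,0,0.1,0,2,-1,0,0,0,0.1,0,4,-1,0,0,0,0.1,0,5.5,-1,0,0,0,0.1,0,6.1,-1,0,0,0,0.1,0,6.1,-1,0,0,0,0.1,0,6.1,0,0,0,0,0.1,0,6.1,1,0,0,0,0.1,0,6.1,1]

```text
time: 3.75
tool_pos: [0.4791, 0.0278, 0.1684]
ee_rot: [-3.141, 0.002, -3.021]
wrist_force: [0.5, -0.2, -0.0]
width: 0.074
finger_force: 0.0
```

>>> move_arm:
  deltas: [0,0,0,0,0,0,1,0,0,0,0,0,0,1,0,0,0,0,0,0,1,0,0,0,0,0,0,1]

```text
time: 4.15
tool_pos: [0.4785, 0.0279, 0.1675]
ee_rot: [3.141, -0.0, -3.021]
wrist_force: [0.0, 0.5, 0.3]
width: 0.0414
finger_force: 0.0
```

>>> move_arm:
  deltas: [0,0,0,0,0,0,1,0,0,0,0,0,0,1,0,0,0,0,0,0,1,0,0,0,0,0,0,1]

```text
time: 4.55
tool_pos: [0.4786, 0.0278, 0.1675]
ee_rot: [-3.141, 0.0, -3.022]
wrist_force: [0.2, -1.1, 0.0]
width: 0.0359
finger_force: 30.0
```

Gripped at 36 mm with 30 N. Lift 18 mm.

>>> move_arm:
  deltas: [0,0,0,0,0,-0.5,1,0,0,0,0,0,-1,1,0,0,0,0,0,-1.5,1,0,0,0,0,0,-1.8,1,0,0,0,0,0,-1.8,1,0,0,0,0,0,-1.8,1]

```text
time: 5.15
tool_pos: [0.4785, 0.0279, 0.1855]
ee_rot: [3.141, 0.0, -3.021]
wrist_force: [-0.5, -0.6, -2.1]
width: 0.0357
finger_force: 30.0
```

Run:
```python
from h import *
o=robot.get_obs(); print(o['tool_pos'],o['wrist_force'],o['wrist_torque'],o['width'])
s=snap('scene'); cv2.imwrite('pics/e.png',cv2.resize(s['image'][110:230,180:340,::-1],None,fx=5,fy=5,interpolation=3))
```

```text
[0.47851911 0.02788038 0.18549575] [-0.52351225 -0.55063858 -2.12715539] [ 0.04917438 -0.02191719 -0.00798992] 0.03573426151514537
```

View pics/e.png

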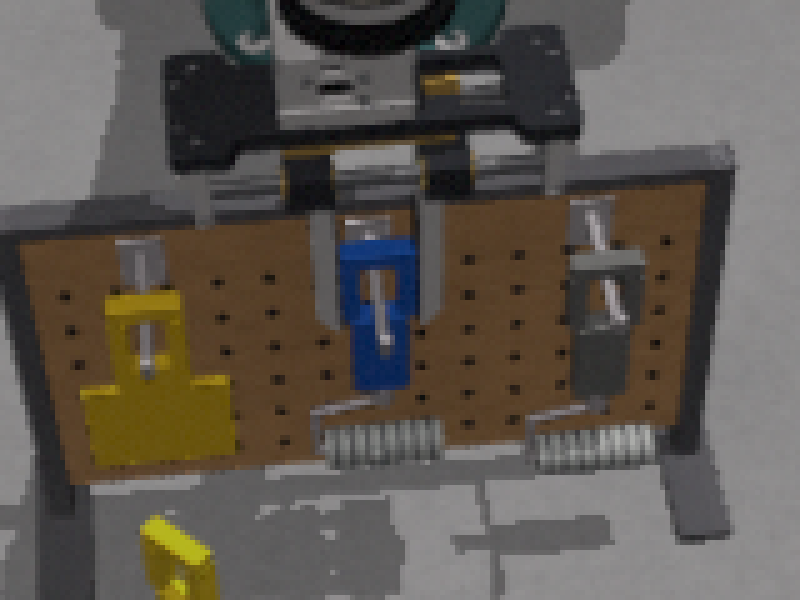

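The blue roller is lifted (head at crop pixel 378,290), and the peg runs through the slot with clearance. The wrist force matches its weight. Now I'll slide it off along tool -x.

>>> move_arm:
  deltas: [0,0,0,-1,0,0,1,0,0,0,-2.2,0,0,1,0,0,0,-3.4,0,0,1,0,0,0,-4.6,0,0,1,0,0,0,-5.8,0,0,1,0,0,0,-7,0,0,1,0,0,0,-8,0,0,1,0,0,0,-8,0,0,1]

```text
time: 6.0
tool_pos: [0.5591, 0.0376, 0.185]
ee_rot: [3.141, -0.0, -3.021]
wrist_force: [-1.1, 0.9, -1.3]
width: 0.036
finger_force: 30.0
```

```bash
python3 -c "
from h import *
print(robot.get_obs()['wrist_force'])
goal([.568,.3655,.25],3.262)"
```

```text
[-1.06802941  0.85521105 -1.32145225]
t 6.0 pos [0.5591 0.0376 0.185 ] rot [ 0.0002 -0.0003 -0.    ] shift cm [-4.82 32.45 -6.5 ]
```

>>> move_arm:
  deltas: [0,0,0,-0.5,0,-2,1,0,0,0,-1,0,-4,1,0,0,0,-2,1.5,-6,1,0,0,0,-3,4,-6.5,1,0,0,0,-4,7,-6.5,1,0,0,0,-4.8,10,-6.5,1,0,0,0,-4.8,13,-6.5,1,0,0,0,-4.8,16,-6.5,1]

```text
time: 6.8
tool_pos: [0.5861, 0.2031, 0.2504]
ee_rot: [-3.142, -0.001, -3.022]
wrist_force: [-0.0, -0.4, -1.4]
width: 0.0357
finger_force: 30.0
```

>>> move_arm:
  deltas: [0,0,0,0,3,0,1,0,0,0,0,6,0,1,0,0,0,0,9,0,1,0,0,0,0,12,0,1,0,0,0,0,14,0,1,0,0,0,0,15.5,0,1,0,0,0,0,16.2,0,1,0,0,0,0,16.2,0,1]

```text
time: 7.6
tool_pos: [0.567, 0.3631, 0.2503]
ee_rot: [-3.141, -0.0, -3.021]
wrist_force: [-0.2, 0.0, -1.3]
width: 0.0358
finger_force: 30.0
```

Run:
```python
from h import *
goal([.568,.3655,.12],3.262)
s=snap('scene'); t=snap('top')
a=cv2.resize(s['image'][120:280,260:450,::-1],(380,320)); a=cv2.copyMakeBorder(a,0,80,0,0,0)
b=cv2.resize(t['image'][130:290,140:340,::-1],(400,320)); b=cv2.copyMakeBorder(b,0,80,0,0,0)
cv2.imwrite('pics/f.png',np.hstack([a,b]))
P=cloud(s);I=s['image'].astype(int)
m=(s['depth']>0)&(np.hypot(P[...,0]-.568,P[...,1]-.366)<.08)
b=m&(I[...,2]>1.6*I[...,0])&(I[...,2]>70); print('blue',np.percentile(P[b],[2,50,98],axis=0).round(4).tolist())
z=m&~b&(P[...,2]>.11)&(P[...,2]<.165)&(abs(P[...,0]-.568)<.04); print('roller',np.percentile(P[z],[2,50,98],axis=0).round(4).tolist())
```

```text
t 7.6 pos [0.567  0.3631 0.2503] rot [-0.0004 -0.0003  0.0003] shift cm [-0.14  0.23 13.03]
blue [[0.5602, 0.3038, 0.2147], [0.5814, 0.3614, 0.629], [0.6217, 0.4197, 0.6418]]
roller [[0.5598, 0.3282, 0.1457], [0.5751, 0.3599, 0.1607], [0.582, 0.3906, 0.1648]]
```

View pics/f.png

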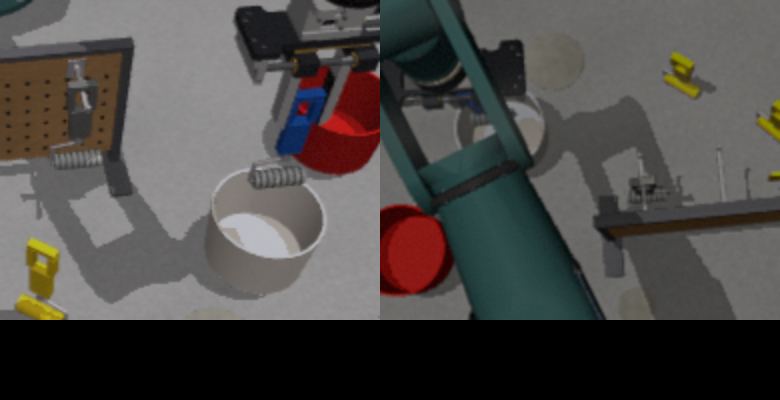

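The roller hangs over the tub at left-panel pixel (275,178), with the tub centre at (265,230), and the grey one is still on its peg. Now I'll lower it.

>>> move_arm:
  deltas: [0,0,0,-0.1,0.2,1,1,0,0,0,-0.1,0.2,3,1,0,0,0,-0.1,0.2,5,1,0,0,0,-0.1,0.2,7,1,0,0,0,-0.1,0.2,9,1,0,0,0,-0.1,0.2,11,1,0,0,0,-0.1,0.2,12.5,1,0,0,0,-0.1,0.2,13.1,1]

```text
time: 8.5
tool_pos: [0.5669, 0.3638, 0.1166]
ee_rot: [-3.14, -0.004, -3.022]
wrist_force: [0.3, -0.5, -1.8]
width: 0.0362
finger_force: 30.0
```

>>> move_arm:
  deltas: [0,0,0,0,0,0,1,0,0,0,0,0,0.1,1,0,0,0,0,0,0.2,1,0,0,0,0,0,0.3,1,0,0,0,0,0,0.3,1]

```text
time: 9.0
tool_pos: [0.5679, 0.3651, 0.117]
ee_rot: [3.141, 0.001, -3.021]
wrist_force: [-0.3, -0.1, -1.6]
width: 0.0355
finger_force: 30.0
```

>>> move_arm:
  deltas: [0,0,0,0,0,0.1,1,0,0,0,0,0,0.2,1,0,0,0,0,0,0.3,1,0,0,0,0,0,0.3,1,0,0,0,0,0,0.3,1]

```text
time: 9.5
tool_pos: [0.5677, 0.365, 0.1134]
ee_rot: [-3.142, -0.0, -3.021]
wrist_force: [-1.0, 0.4, -1.7]
width: 0.0354
finger_force: 30.0
```

>>> move_arm:
  deltas: [0,0,0,0,0,0.05,1,0,0,0,0,0,0.1,1,0,0,0,0,0,0.1,1,0,0,0,0,0,0.1,1]

```text
time: 9.9
tool_pos: [0.5678, 0.365, 0.1125]
ee_rot: [3.142, 0.0, -3.021]
wrist_force: [-0.1, 1.8, -2.3]
width: 0.036
finger_force: 30.0
```

>>> move_arm:
  deltas: [0,0,0,0,0,0.05,1,0,0,0,0,0,0.1,1,0,0,0,0,0,0.1,1,0,0,0,0,0,0.1,1]

```text
time: 10.3
tool_pos: [0.5678, 0.365, 0.1116]
ee_rot: [3.141, 0.0, -3.021]
wrist_force: [-0.8, 0.7, -0.4]
width: 0.0361
finger_force: 30.0
```

>>> move_arm:
  deltas: [0,0,0,0,0,0.05,1,0,0,0,0,0,0.05,1,0,0,0,0,0,0.05,1]

```text
time: 10.6
tool_pos: [0.5679, 0.365, 0.1116]
ee_rot: [3.141, 0.001, -3.021]
wrist_force: [-0.8, -0.2, 1.9]
width: 0.0355
finger_force: 30.0
```

It is standing on the floor: the force has turned to about +2 N and z has stopped falling. Open gently.

>>> move_arm:
  deltas: [0,0,0,0,0,0,0,0,0,0,0,0,0,-0.2,0,0,0,0,0,0,-0.5,0,0,0,0,0,0,-1,0,0,0,0,0,0,-1,0,0,0,0,0,0,-1,0,0,0,0,0,0,-1,0,0,0,0,0,0,-1]

```text
time: 11.4
tool_pos: [0.5678, 0.365, 0.111]
ee_rot: [3.142, 0.0, -3.021]
wrist_force: [0.6, -0.3, -0.5]
width: 0.0933
finger_force: 0.0
```

Run:
```python
from h import *
print(robot.get_obs()['width'])
s=snap('scene'); cv2.imwrite('pics/g.png',cv2.resize(s['image'][130:290,260:460,::-1],None,fx=3.5,fy=3.5))
```

```text
0.09332209552075625
```

View pics/g.png

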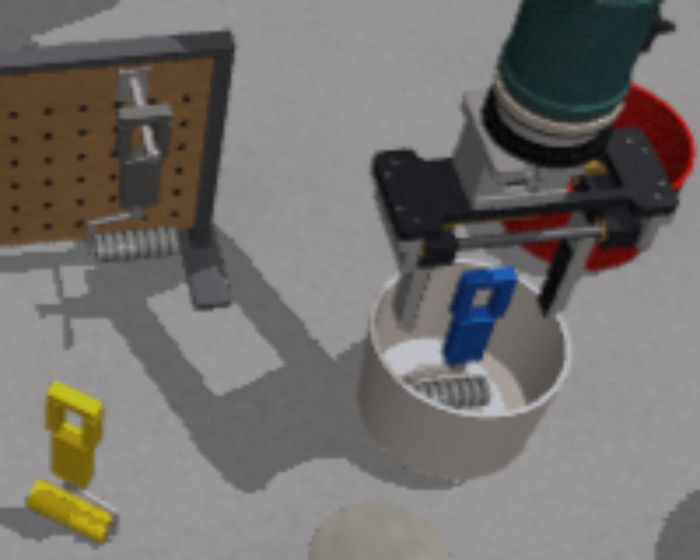

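The blue roller stands free in the tub, roller end down (480,330), and the fingers are clear on both sides. Retract straight up.

>>> move_arm:
  deltas: [0,0,0,0,0,-1,-1,0,0,0,0,0,-3,-1,0,0,0,0,0,-5,-1,0,0,0,0,0,-8,-1,0,0,0,0,0,-11,-1,0,0,0,0,0,-14,-1,0,0,0,0,0,-15,-1,0,0,0,0,0,-15,-1]

```text
time: 12.25
tool_pos: [0.5685, 0.3654, 0.2639]
ee_rot: [3.14, 0.005, -3.021]
wrist_force: [0.4, -0.3, -0.2]
width: 0.0937
finger_force: 0.0
```

Run:
```python
from h import *
o=robot.get_obs();print(o['tool_pos'],o['qvel'].round(3))
s=snap('scene'); cv2.imwrite('pics/h.png',s['image'][100:320,160:480,::-1].repeat(2,0).repeat(2,1))
```

```text
[0.56850229 0.36538649 0.26391134] [-0.001  0.026  0.073  0.001 -0.018  0.002]
```

View pics/h.png

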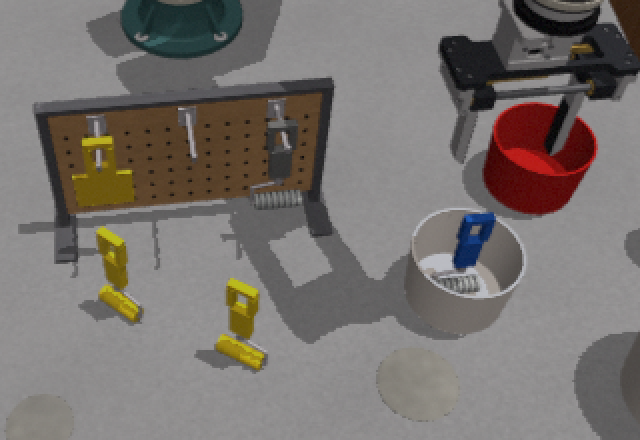

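The blue roller stands in the white tub (470,250), grey (280,150) and yellow still hang on their pegs, and the gripper is clear. I'll let it settle, then hand in.

>>> move_arm:
  deltas: [0,0,0,0,0,0,-1,0,0,0,0,0,0,-1,0,0,0,0,0,0,-1,0,0,0,0,0,0,-1]

```text
time: 12.7
tool_pos: [0.5675, 0.3649, 0.2599]
ee_rot: [-3.141, -0.002, -3.021]
wrist_force: [-0.2, -0.3, 0.2]
width: 0.0936
finger_force: 0.0
```

```bash
python3 -c "
from h import *
print(robot.close_job())"
```

```text
the job is handed in; nothing more can be done
None
```

The blue roller is off its peg and standing roller end down on the white tub's floor, released only once it touched; the grey roller still hangs on its peg, and the job was handed in at about 12.7 s, with no verdict returned.

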